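# Clear the rack reader and hold a vial rack home in its corner for the scan

## Robot

A 7-joint arm with a two-finger parallel gripper is mounted at the origin on the work surface. World frame = base frame: x ahead of the robot, y to its left, z up, the work surface at z = 0. Lengths are in m, angles in rad, forces in N, time in s.
With the tool pointing down it reaches from about 0.4 to 0.9 m from the base axis. Payload 5.5 kg.
Tool frame: the origin (TCP) lies on the mounting face of the last link; the fingertips stand 178 mm ahead of it and the grasp point (between the pads) lies 159 mm ahead of it; z points along the fingers, y is the line along which they close (so a half turn about z gives the same grasp; the last joint's range is limited). The gripper opens to 92 mm and grips with 3 to 60 N. Pads are 19 mm wide; open, the fingers measure 130 mm over their backs; the gripper's body (75 mm by 190 mm) begins 47 mm behind the grasp point.
Start: joints at [0.263, 0.501, -0.427, 1.55, 0.221, 1.138, -0.21], TCP at [0.65, 0, 0.405] pointing down, gripper open.
Joint ranges: [-2.88, 2.88], [-0.31, 2.03], [-1.54, 1.56], [0.2, 2.42], [-1.41, 4.55], [0.19, 2.02], [-2.57, 2.57]. Speed limits (rad/s): [2.57, 2.57, 3.14, 3.14, 3.14, 3.14, 3.14].

## Interface

Orientations are given as a rotation vector (axis times angle).
In Python, from plant import ctrl, read_camera, find_in gives the robot as it stands.
- The arm moves only by the tool servo_tool, never from a script. Its argument "series" is a list of rows, each a list of 2 entries, a list of its own where there are three numbers: the shift along the tool's x, y, z in m, then the turn, a rotation vector about the tool's x, y, z in rad. A call has exactly 5 rows; each row is the pose to reach, as a shift and turn from the pose commanded when the call began, along the tool's axes at that moment; what a row does not reach only later rows make up. A row lasts 1/8 s, in which the tool goes at most 62.5 mm and 10.7 degrees, less where a joint would pass 70% of its speed; a pose out of reach is approached as far as the arm can. A call with a gripper value outside its range is refused whole. "fingers" is the finger opening in m, from 0 to 0.0918, set as the call begins (left out, the last holds). The fingers move at their own pace and stop on an object; "squeeze" is the grip in N (left out, the last holds). Time passes only in rows, so rows that repeat a pose let the fingers close, or fill a call up. It gives the time, the measured TCP pose, the force, the opening and the grip force at its end, in the units of the state.
- ctrl.observe(): the state, without advancing time (a new reading comes with each control period).
- read_camera(name): name is "scene" or "side" or "wrist"; returns a dict with "pixels" (400x640x3 uint8, red, green, blue), "vertical_fov" (degrees; the focal length in pixels is half the picture's height over the tangent of half this angle, whatever the lens; pixels are square), "cx", "cy" (the principal point, pixels), "extrinsics" (4x4, takes a point from camera to world coordinates). Camera axes: x right, y down, z forward; pixel columns grow to the right and rows downward; lengths in m; the calibration is good to about 2 mm. A picture is of the moment at which its call begins. There is no depth.
- ctrl.hand_in(): hands the job in; it is judged then, once.
Trained networks look in a picture, given as the dict that the camera call returned (one of the last four; its "shot" number tells which), for a name from the list of things; names that differ only in an ending like _2 or _b are one class to them, and where a whole thing is asked for, a point or a joint stands for the part that bears it (a point fixed in the world has none). Each returns a list of dicts, best first, with "score" (0 to 1); they miss things now and then, are a little off and sometimes report something else, mostly with a low value. They report only what shows in the picture. A call takes as long as a camera call. They do not tell look-alikes from the thing itself.
- find_in(picture, thing): "pixel" ([column, row] in pixels, amid what is visible of it).
The state is a dict: "time": time; "q": joint angles; "qvel": joint speeds; "joint_efforts": joint torques, N m; "tcp_pos": TCP position; "orientation": TCP orientation; "ft_force": force on the tool from outside, world axes, zero at the start; "wrist_torque": the same for the moment, N m; "width": opening from 0.0 (shut) to 1.0 (fully open); "grasp_force": force on a finger pad.
Only numpy, scipy, OpenCV 4.12 (cv2) and the standard library are available. Lean on these libraries where they do the work, as an engineer would, in place of code of your own. Each camera call takes 0.05 s, during which the arm holds its last target. There are 200 camera calls.

## Task

The steel canister has been left standing on the glass of the rack reader: lift it off by its handle and set it down upright on the bench beside the reader. Then put the vial rack flat on the glass, its long side along the notched far fence, and press it firmly home into the corner against both fences at once. Finish while still holding it pressed there for the scan; drop nothing on the way, and leave the tip box, spray bottle and swab jar where they are.

Things in the scene. Friction and masses are not known exactly. Their poses are not given: they have to be found in the camera images.
- reader: rack reader, fixed: low white housing with a black top, 176 x 196 x 70 mm high (x, y, z); origin at the centre of its underside on the bench, x to its far side, y to its left, z up. Its flat top (smooth glass level with the black rim, friction about 0.35, as on the fences) is 70 mm above the bench and carries two low, rigid aluminium fences forming a corner at its far left.
- reader_corner (a point): corner point of the reader, at glass level, where the inner faces of the two fences meet; axes as the reader's. The glass is free for 140 mm on the -x side and 155 mm on the -y side. With the rack fully home (long face on the far fence, end face on the side fence) its centre is at x -31, y -47, z +21 mm from here.
- far_fence: far fence of the reader, fixed, along y; origin at the corner point, axes as the reader's. 10 mm thick (x 0 to +10 mm); two raised parts 12 mm high, at y -94 to -70 mm and y -24 to 0 mm, with a finger notch 46 mm long between them where it is only 3 mm high.
- side_fence: side fence of the reader, fixed, along x; origin at the corner point, axes as the reader's. It lies at y 0 to +10 mm and x -62 to 0 mm and is 12 mm high.
- canister_handle (a point): centre of the straight, level bar of the arched black handle on the steel canister: round, 12 mm thick, straight for 52 mm along y, 162 mm above the canister's underside, with a free gap of 34 mm down to the lid; posts at y +-37 mm. Closed cylinder, 89 mm in diameter, 122 mm high to the lid's top, about 0.5 kg, clips reaching 50 mm from its axis at +x and -x. z up.
- canister_foot (a point): centre of the canister's underside, 162 mm below the handle bar; it stands on the reader's glass at the start.
- rack_center (a point): centre of the vial rack (half-way up its body). The rack is a stiff grey block, 62 mm (x) by 94 mm (y, its long side) by 42 mm high, about 0.24 kg, with 24 white vial caps fixed in it that rise 10 mm above its top. It stands on the bench to the left or right of the reader and can be gripped across its 62 mm; either end may come first.
- tip_box: pipette tip box, black with a clear lid, 82 x 118 x 73 mm high, loose; origin at the centre of its underside. Not to be disturbed.
- spray_bottle: green glass spray bottle with a black trigger head, 76 mm in diameter, 182 mm high, loose; origin at the centre of its underside. Not to be disturbed.
- swab_jar: white jar with a steel lid, 80 mm in diameter, 126 mm high, loose; origin at the centre of its underside. Not to be disturbed.
Things that resemble listed ones, but are neither listed nor needed, are in the scene too. Leave any blue look-alike of the part that bears canister_handle alone.

How it is judged:
On the way, in this order (a step that is already met when the one before it is completed fails the run):
1. the canister is lifted clear of the reader in the gripper (height (world z) of canister_foot above 0.08 m and contact force between the fingers and canister above 1 N and contact force between canister and reader below 0.1 N), for 0.1 s.
2. the canister stands upright on the bench beside the reader, let go (height (world z) of canister_foot below 0.004 m and angle between canister_foot's own z axis and vertical below 0.08 rad and contact force between the fingers and canister below 0.1 N and contact force between canister and reader below 0.1 N and horizontal distance between canister_foot and reader below 0.4 m), for 0.3 s.
3. the rack lies flat on the glass and is pressed against both fences (z of rack_center in the frame of reader_corner below 0.024 m and contact force between rack and far_fence above 1.5 N and contact force between rack and side_fence above 1.5 N), for 0.2 s.
At the end, for the whole second after the job is handed in: Robot holding the rack flat on the glass in the corner: over 1.5 N on each fence, centre within 3 mm of the seat, sides within 0.05 rad. Canister upright, still and let go on the bench, off the reader and within 0.4 m of its centre (all of step 2 and all of step 3 and contact force between any of the fingers, the arm and rack above 1 N and x of rack_center in the frame of reader_corner between -0.034 and -0.028 m and y of rack_center in the frame of reader_corner between -0.05 and -0.044 m and angle between rack_center's own z axis and vertical below 0.05 rad and angle between the x axis of rack_center and the x axis of reader_corner, either way round below 0.05 rad and linear speed of each of rack, canister below 0.02 m/s); the arm keeps its last pose, push and grip.
It fails at once if the canister or the rack is dropped (moves faster than 0.45 m/s while not held) ((linear speed of canister above 0.45 m/s and contact force between the fingers and canister below 0.05 N) or (linear speed of rack above 0.45 m/s and contact force between the fingers and rack below 0.05 N)).
It fails at once if the canister is tipped by more than 0.6 rad (angle between canister_foot's own z axis and vertical above 0.6 rad).
It fails at once if tip box, spray bottle or swab jar is moved by more than 30 mm (distance of any of tip_box, spray_bottle, swab_jar from where it was at the start of the episode above 0.03 m).
It also fails if it takes over 64 s, if anything falls off the work surface, if the arm or the gripper's body presses on something with over 40 N, if the wrist force passes 120 N, or if a joint passes its speed limit or range.

## Working session

There is one attempt and no reset: what is moved stays moved. The work goes in short steps, Python scripts to look and compute and a tool call to move; the robot and the scene stay as the last step left them, time stands still between calls to the robot, and variables do not carry over. Pictures are saved under pics/ and viewed, at most 10 in all, crops included, and the job is handed in when it is done.

Besides the shell and the picture viewer there is one more tool, called by a JSON object that holds its "op" and its "data", one argument or row to a line. servo_tool: Moves the arm, as the interface text tells. Its arguments: {"type":"object","properties":{"series":{"type":"array"},"fingers":{"type":"number"},"squeeze":{"type":"number"}},"required":["series"]}

```bash
mkdir -p pics; ls; cat > h.py <<'E'
import numpy as np, cv2
from scipy.spatial.transform import Rotation as R
from plant import ctrl, read_camera, find_in
def foc(c): return 200/np.tan(np.radians(c["vertical_fov"])/2)
def ray(c,p):
    E=np.array(c["extrinsics"]);f=foc(c)
    d=E[:3,:3]@np.array([(p[0]-c["cx"])/f,(p[1]-c["cy"])/f,1]);return E[:3,3],d/np.linalg.norm(d)
def atz(c,p,z):
    o,d=ray(c,p);return o+d*(z-o[2])/d[2]
def proj(c,P):
    E=np.array(c["extrinsics"]);f=foc(c)
    q=(np.atleast_2d(P)-E[:3,3])@E[:3,:3];return q[:,:2]/q[:,2:]*f+[c["cx"],c["cy"]]
def tri(obs):
    A=np.zeros((3,3));b=np.zeros(3)
    for c,p in obs:
        o,d=ray(c,p);M=np.eye(3)-np.outer(d,d);A+=M;b+=M@o
    return np.linalg.solve(A,b)
def save(c,n): cv2.imwrite("pics/"+n,cv2.cvtColor(np.array(c["pixels"]),cv2.COLOR_RGB2BGR))
E
python3 - <<'E'
from h import *
s=ctrl.observe();print(s)
for n in ["scene","side","wrist"]:
    c=read_camera(n);save(c,n+"0.png");print(n,c["vertical_fov"],c["cx"],c["cy"],np.array(c["extrinsics"]).round(3).tolist())
    for t in ["reader","reader_corner","canister_handle","canister_foot","rack_center","tip_box","spray_bottle","swab_jar"]:
        try: r=find_in(c,t)
        except Exception as e: r=[];print(t,e)
        print(t,[(np.round(x["pixel"]).tolist(),round(x["score"],2)) for x in r[:4]])
a=[cv2.imread(f"pics/{n}0.png") for n in ["scene","side"]]
cv2.imwrite("pics/ab.png",cv2.resize(np.vstack(a),None,fx=.75,fy=.75))
E
```

```text
pics
{'time': 0.0, 'q': array([ 0.26323232,  0.50185495, -0.42679942,  1.55146565,  0.22085631,
        1.13831601, -0.2102931 ]), 'qvel': array([ 0.00050188,  0.00075635, -0.00060038, -0.00120921, -0.00066275,
        0.00069351,  0.00066996]), 'joint_efforts': array([-1.62834690e-04, -5.66597199e+01, -5.81602022e+00, -2.79113513e+01,
       -6.85700797e-02,  3.08415934e-02,  1.78752666e-04]), 'tcp_pos': array([ 6.49636804e-01, -8.16591475e-05,  4.03667794e-01]), 'orientation': array([-2.22037559e+00, -2.22051641e+00,  2.17220624e-03]), 'ft_force': array([-0.33598982,  0.1535135 , -0.02518211]), 'wrist_torque': array([-0.02419456,  0.00028225, -0.02823808]), 'grasp_force': 0.0, 'width': 1.001789196229494}
scene 51.19986045049178 319.9290719556682 201.07502083502592 [[0.893, 0.354, -0.278, 0.884], [0.45, -0.724, 0.522, -0.687], [-0.016, -0.591, -0.806, 1.224], [0.0, 0.0, 0.0, 1.0]]
reader [([352.0, 232.0], 0.65)]
reader_corner [([349.0, 235.0], 0.58)]
canister_handle [([335.0, 214.0], 0.92), ([301.0, 174.0], 0.65), ([337.0, 156.0], 0.19)]
canister_foot [([337.0, 210.0], 0.95), ([301.
[... 466 characters left out ...]
35.0], 0.81)]
canister_handle [([347.0, 251.0], 0.89), ([287.0, 193.0], 0.81)]
canister_foot [([348.0, 254.0], 0.87), ([289.0, 194.0], 0.66)]
rack_center [([357.0, 187.0], 0.56)]
tip_box [([290.0, 302.0], 0.65)]
spray_bottle [([198.0, 310.0], 0.89)]
swab_jar [([350.0, 151.0], 0.6)]
wrist 62.859713449905534 320.0912755429387 198.44742292551553 [[1.0, -0.0, 0.001, 0.651], [-0.0, -0.957, -0.291, 0.079], [0.001, 0.291, -0.957, 0.385], [0.0, 0.0, 0.0, 1.0]]
reader [([280.0, 99.0], 0.98)]
reader_corner [([275.0, 103.0], 0.94)]
canister_handle [([47.0, 46.0], 0.82)]
canister_foot [([45.0, 48.0], 0.96)]
rack_center [([203.0, 344.0], 0.71)]
tip_box []
spray_bottle []
swab_jar [([208.0, 189.0], 0.48)]
```

View pics/ab.png

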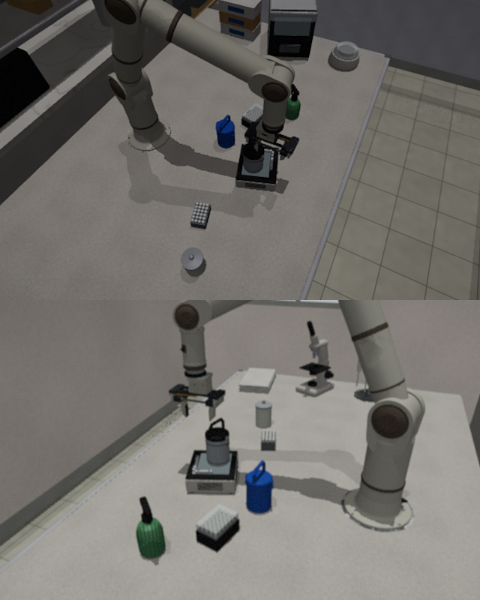

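View pics/wrist0.png

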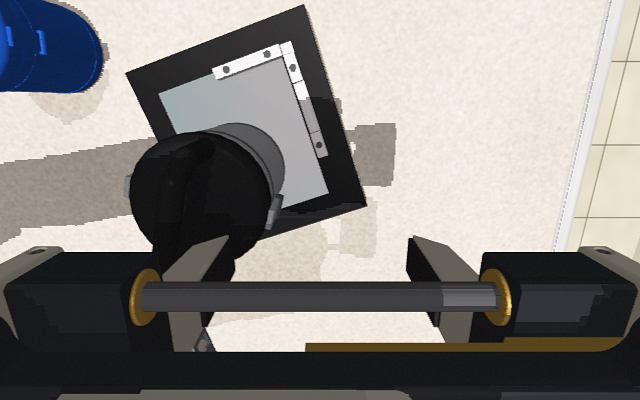

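The wrist picture shows the reader with its fence corner at about (290,50) and the dark lid and handle of the steel canister at (200,180). The blue look-alike is at the top left (50,45).

Candidates for the handle:
- Steel canister with black handle: scene (335,214), side (287,193). It stands on the glass, so I choose this one.
- Blue canister: scene (301,174), side (347,251), wrist (47,46). Leave it alone.

Next I check the choice in a close crop.

```bash
python3 - <<'E'
from h import *
s=read_camera("scene");d=read_camera("side");w=read_camera("wrist")
print("canister mid",tri([(s,(335,210)),(d,(288,193))]).round(3))
print("blue",tri([(s,(301,176)),(d,(348,252))]).round(3))
print("rack",tri([(s,(268,287)),(d,(357,187))]).round(3))
print("jar",tri([(s,(257,349)),(d,(350,151))]).round(3))
print("tip",tri([(s,(336,156)),(d,(290,302))]).round(3))
print("spray",tri([(s,(392,142)),(d,(198,310))]).round(3))
P=[atz(w,p,.07)[:2].round(3) for p in [(305,5),(127,73),(367,206)]];print("reader corners",P, np.linalg.norm(P[0]-P[1]),np.linalg.norm(P[0]-P[2]))
c=[cv2.imread("pics/scene0.png")[150:290,240:400],cv2.imread("pics/side0.png")[140:280,220:380]]
a=np.hstack([cv2.resize(x,(400,350),interpolation=2) for x in c])
cv2.imwrite("pics/crop1.png",a)
E
```

```text
canister mid [0.573 0.01  0.136]
blue [0.37  0.129 0.07 ]
rack [ 0.473 -0.276  0.023]
jar [ 0.556 -0.459  0.058]
tip [0.438 0.305 0.034]
spray [0.605 0.433 0.066]
reader corners [array([0.638, 0.155]), array([0.477, 0.101]), array([ 0.698, -0.025])] 0.16981460479004745 0.18973665961010275
```

View pics/crop1.png

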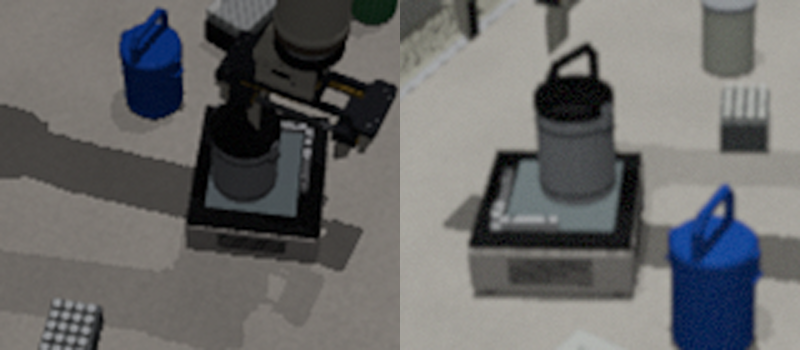

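The crop confirms it: the steel canister with the black arched handle stands on the reader glass, and the blue one stands beside it on the bench. I raise the arm and back off for a clean view from above.

{"op": "servo_tool", "data": {
  "series": [
    [[0, 0, -0.05], [0, 0, 0]],
    [[-0.02, -0.02, -0.09], [0, 0, 0]],
    [[-0.05, -0.05, -0.12], [0, 0, 0]],
    [[-0.07, -0.07, -0.14], [0, 0, 0]],
    [[-0.07, -0.07, -0.14], [0, 0, 0]]
  ]
}}

```text
time: 2.12
tcp_pos: [0.5793, -0.0721, 0.5472]
orientation: [2.223, 2.214, 0.002]
ft_force: [0.1, -0.7, 0.2]
width: 1.0
grasp_force: 0.0
```

```bash
python3 - <<'E'
from h import *
print(ctrl.observe()["tcp_pos"])
w=read_camera("wrist");save(w,"wrist1.png");print(np.array(w["extrinsics"]).round(3).tolist())
for t in ["reader","canister_handle","rack_center"]:print(t,[(np.round(x["pixel"]).tolist(),round(x["score"],2)) for x in find_in(w,t)])
d=read_camera("side");save(d,"side1.png")
print([atz(d,p,.232).round(3) for p in [(281.2,168.8),(296.8,159.2)]])
E
```

```text
[ 0.57929155 -0.07205231  0.54716292]
[[1.0, -0.005, 0.003, 0.58], [-0.004, -0.956, -0.293, 0.007], [0.005, 0.293, -0.956, 0.527], [0.0, 0.0, 0.0, 1.0]]
reader [([336.0, 46.0], 0.73)]
canister_handle [([161.0, 14.0], 0.62), ([311.0, 86.0], 0.58)]
rack_center [([257.0, 261.0], 0.86)]
[array([0.573, 0.055, 0.232]), array([ 0.558, -0.01 ,  0.232])]
```

View pics/wrist1.png

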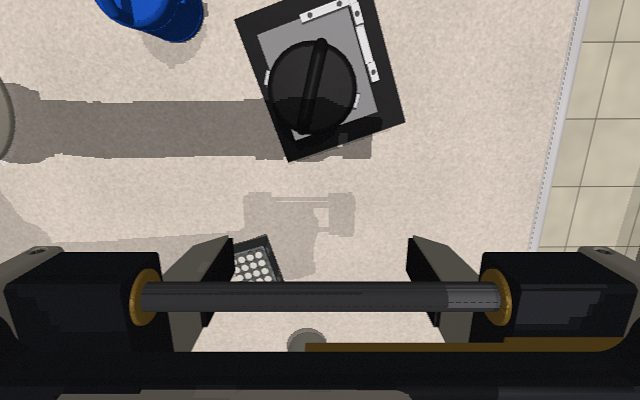

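The steel canister's lid is at (313,88), and its handle bar runs from about (321,42) to (305,130). Three visible reader corners are at (235,20), (405,122) and (288,161). The rack caps are partly visible at (253,267).

```bash
python3 - <<'E'
from h import *
w=read_camera("wrist")
a,b=[atz(w,p,.232)[:2] for p in [(321,42),(305,130)]]
print("handle",a.round(3),b.round(3),((a+b)/2).round(3),np.linalg.norm(a-b).round(3),"ang from y",np.arctan2(-(a-b)[0],(a-b)[1]).round(3))
print("lid centre",atz(w,(312,88),.192).round(3))
P=[atz(w,p,.07)[:2] for p in [(235,20),(288,161),(405,122)]];print("rd",np.round(P,3),[np.linalg.norm(P[1]-P[i]).round(3) for i in (0,2)])
u=P[2]-P[1];v=P[0]-P[1];print("yaw",np.arctan2(u[1],u[0]),np.arctan2(-v[0],v[1]),"c",(P[0]+P[2])/2)
# dark/gray bbox of handle in crop
g=np.array(w["pixels"])[20:150,255:375].mean(2)
cv2.imwrite("pics/c2.png",np.hstack([cv2.resize(np.clip(np.array(w["pixels"])[0:170,225:415,::-1]*2.0,0,255).astype(np.uint8),(660,590),interpolation=2)]))
E
```

```text
handle [0.581 0.054] [ 0.567 -0.016] [0.574 0.019] 0.072 ang from y -0.194
lid centre [0.573 0.02  0.192]
rd [[ 0.474  0.104]
 [ 0.536 -0.073]
 [ 0.695 -0.019]] [np.float64(0.187), np.float64(0.169)]
yaw 0.3236328907895864 0.3327737135304831 c [0.58484555 0.04226433]
```

View pics/c2.png

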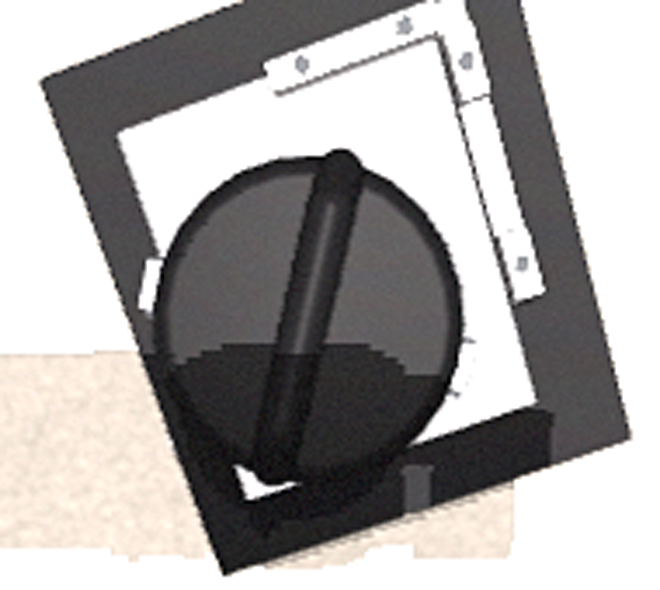

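{"op": "servo_tool", "data": {
  "series": [
    [[0.03, -0.002, 0.02], [0, 0, 0.07]],
    [[0.06, -0.004, 0.04], [0, 0, 0.14]],
    [[0.09, -0.005, 0.06], [0, 0, 0.205]],
    [[0.09, -0.005, 0.08], [0, 0, 0.205]],
    [[0.09, -0.005, 0.08], [0, 0, 0.205]]
  ]
}}

```text
time: 3.05
tcp_pos: [0.5745, 0.0209, 0.4624]
orientation: [-2.433, -1.983, 0.005]
ft_force: [0.3, -0.7, 0.1]
width: 1.002
grasp_force: 0.0
```

```bash
python3 - <<'E'
from h import *
s=ctrl.observe();Rt=R.from_rotvec(s["orientation"]).as_matrix();print(s["tcp_pos"],Rt.round(3))
w=read_camera("wrist");save(w,"wrist2.png")
print(find_in(w,"canister_handle")[:2])
a=np.array([-.0,0,0]);y=.205
d=np.array([np.sin(y),np.cos(y),0])*.037
m=np.array([.574,.018,.232]);print("pred bar",proj(w,[m-d,m,m+d]).round(),"grasp axis",proj(w,[s["tcp_pos"]+Rt@[0,0,.159]]).round())
E
```

```text
[0.57454484 0.0208784  0.46239786] [[ 0.201  0.979 -0.005]
 [ 0.979 -0.201  0.   ]
 [-0.001 -0.005 -1.   ]]
[{'pixel': [320.6, 200.2], 'score': 0.94}, {'pixel': [105.8, 107.7], 'score': 0.64}]
pred bar [[320. 271.]
 [321. 223.]
 [321. 170.]] grasp axis [[319. 271.]]
```

View pics/wrist2.png

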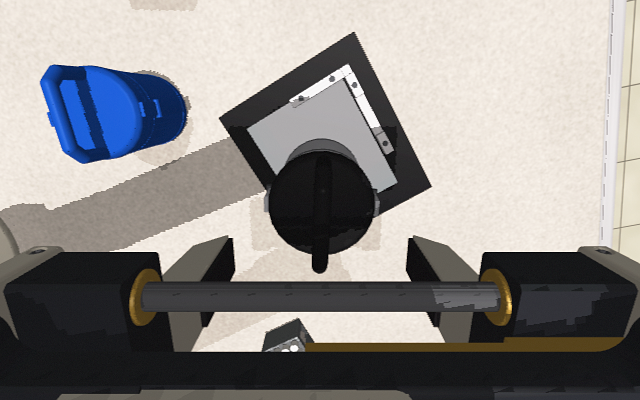

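The bar runs vertically in the picture from (322,155) to (319,268), centred between the fingers. I descend and grip.

{"op": "servo_tool", "data": {
  "series": [
    [[0, 0, 0.025], [0, 0, 0]],
    [[0, 0, 0.05], [0, 0, 0]],
    [[0, 0, 0.071], [0, 0, 0]],
    [[0, 0, 0.071], [0, 0, 0]],
    [[0, 0, 0.071], [0, 0, 0]]
  ]
}}

```text
time: 3.78
tcp_pos: [0.5757, 0.0199, 0.3951]
orientation: [2.437, 1.981, 0.003]
ft_force: [0.3, -0.1, 0.2]
width: 1.0
grasp_force: 0.0
```

{"op": "servo_tool", "data": {
  "series": [
    [[0, 0, 0], [0, 0, 0]],
    [[0, 0, 0], [0, 0, 0]],
    [[0, 0, 0], [0, 0, 0]],
    [[0, 0, 0], [0, 0, 0]],
    [[0, 0, 0], [0, 0, 0]]
  ],
  "fingers": 0,
  "squeeze": 45
}}

```text
time: 4.4
tcp_pos: [0.575, 0.02, 0.3937]
orientation: [-2.437, -1.982, 0.0]
ft_force: [-0.2, -0.4, -0.2]
width: 0.506
grasp_force: 0.0
```

{"op": "servo_tool", "data": {
  "series": [
    [[0, 0, 0.002], [0, 0, 0]],
    [[0, 0, 0.002], [0, 0, 0]],
    [[0, 0, 0.002], [0, 0, 0]],
    [[0, 0, 0.002], [0, 0, 0]],
    [[0, 0, 0.002], [0, 0, 0]]
  ]
}}

```text
time: 5.03
tcp_pos: [0.5748, 0.0198, 0.3916]
orientation: [-2.437, -1.982, 0.001]
ft_force: [-0.6, -1.8, -0.2]
width: 0.118
grasp_force: 44.9
```

{"op": "servo_tool", "data": {
  "series": [
    [[0, 0, 0], [0, 0, 0]],
    [[0, 0, 0], [0, 0, 0]],
    [[0, 0, -0.01], [0, 0, 0]],
    [[0, 0, -0.025], [0, 0, 0]],
    [[0, 0, -0.04], [0, 0, 0]]
  ]
}}

```text
time: 5.65
tcp_pos: [0.5751, 0.0202, 0.433]
orientation: [2.437, 1.983, 0.001]
ft_force: [0.2, 0.7, -4.1]
width: 0.118
grasp_force: 44.8
```

{"op": "servo_tool", "data": {
  "series": [
    [[0.01, 0.003, -0.015], [0, 0, 0]],
    [[0.03, 0.008, -0.025], [0, 0, 0]],
    [[0.06, 0.016, -0.025], [0, 0, 0]],
    [[0.095, 0.025, -0.025], [0, 0, 0]],
    [[0.13, 0.035, -0.025], [0, 0, 0]]
  ]
}}

```text
time: 6.28
tcp_pos: [0.6363, 0.1419, 0.4578]
orientation: [2.437, 1.982, 0.002]
ft_force: [0.6, 0.2, -4.3]
width: 0.117
grasp_force: 44.8
```

{"op": "servo_tool", "data": {
  "series": [
    [[0.035, 0.009, 0], [0, 0, 0]],
    [[0.07, 0.019, 0], [0, 0, 0]],
    [[0.105, 0.028, 0.0], [0, 0, 0]],
    [[0.13, 0.034, 0.0], [0, 0, 0]],
    [[0.14, 0.037, 0.0], [0, 0, 0]]
  ]
}}

```text
time: 6.9
tcp_pos: [0.7002, 0.2727, 0.4568]
orientation: [-2.433, -1.985, -0.001]
ft_force: [-1.5, 1.2, -3.9]
width: 0.114
grasp_force: 44.8
```

```bash
python3 - <<'E'
from h import *
s=ctrl.observe();print(s["tcp_pos"],s["ft_force"])
d=read_camera("side");c=read_camera("scene");
a=np.vstack([np.array(d["pixels"])[120:360,160:480,::-1],np.array(c["pixels"])[80:320,240:560,::-1]])
cv2.imwrite("pics/c3.png",cv2.resize(a,None,fx=1.25,fy=1.25))
for k,n in ((d,"side"),(c,"scene")):
  print(n,[(t,[(np.round(x["pixel"]).tolist(),round(x["score"],2)) for x in find_in(k,t)[:2]]) for t in ("canister_foot","rack_center")])
E
```

```text
[0.70023587 0.27266631 0.45676916] [-1.49296265  1.22782887 -3.87991988]
side [('canister_foot', [([194.0, 213.0], 0.97), ([346.0, 253.0], 0.9)]), ('rack_center', [([358.0, 188.0], 0.56)])]
scene [('canister_foot', [([408.0, 154.0], 0.94), ([299.0, 180.0], 0.69)]), ('rack_center', [([270.0, 288.0], 0.91)])]
```

View pics/c3.png

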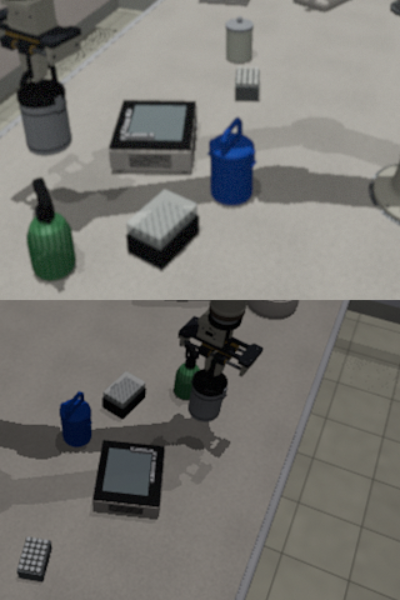

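The canister hangs upright and clear, at (45,120) in the upper crop. The spray bottle is well away from it. I lower it.

{"op": "servo_tool", "data": {
  "series": [
    [[0, 0, 0.02], [0, 0, 0]],
    [[0, 0, 0.05], [0, 0, 0]],
    [[0, 0, 0.08], [0, 0, 0]],
    [[0, 0, 0.105], [0, 0, 0]],
    [[0, 0, 0.115], [0, 0, 0]]
  ]
}}

```text
time: 7.82
tcp_pos: [0.6996, 0.2684, 0.3382]
orientation: [-2.437, -1.981, 0.008]
ft_force: [-1.2, -0.3, -4.0]
width: 0.113
grasp_force: 44.8
```

{"op": "servo_tool", "data": {
  "series": [
    [[0, 0, 0.006], [0, 0, 0]],
    [[0, 0, 0.011], [0, 0, 0]],
    [[0, 0, 0.015], [0, 0, 0]],
    [[0, 0, 0.018], [0, 0, 0]],
    [[0, 0, 0.019], [0, 0, 0]]
  ]
}}

```text
time: 8.45
tcp_pos: [0.7004, 0.2698, 0.3228]
orientation: [2.437, 1.983, 0.0]
ft_force: [0.0, -0.2, -4.5]
width: 0.117
grasp_force: 44.8
```

{"op": "servo_tool", "data": {
  "series": [
    [[0, 0, 0.001], [0, 0, 0]],
    [[0, 0, 0.002], [0, 0, 0]],
    [[0, 0, 0.003], [0, 0, 0]],
    [[0, 0, 0.003], [0, 0, 0]],
    [[0, 0, 0.003], [0, 0, 0]]
  ]
}}

```text
time: 9.07
tcp_pos: [0.7006, 0.2704, 0.3218]
orientation: [2.437, 1.983, 0.004]
ft_force: [-2.4, -0.6, 4.7]
width: 0.118
grasp_force: 44.8
```

Contact is made: the force is now +4.7 N upward. I release.

{"op": "servo_tool", "data": {
  "series": [
    [[0, 0, -0.001], [0, 0, 0]],
    [[0, 0, -0.001], [0, 0, 0]],
    [[0, 0, -0.001], [0, 0, 0]],
    [[0, 0, -0.001], [0, 0, 0]],
    [[0, 0, -0.001], [0, 0, 0]]
  ],
  "fingers": 0.09
}}

```text
time: 9.7
tcp_pos: [0.7005, 0.2697, 0.3206]
orientation: [-2.437, -1.982, 0.0]
ft_force: [-0.4, 0.2, -0.4]
width: 0.611
grasp_force: 0.0
```

{"op": "servo_tool", "data": {
  "series": [
    [[0, 0, 0], [0, 0, 0]],
    [[0, 0, 0], [0, 0, 0]],
    [[0, 0, -0.02], [0, 0, 0]],
    [[0, 0, -0.06], [0, 0, 0]],
    [[0, 0, -0.11], [0, 0, 0]]
  ]
}}

```text
time: 10.32
tcp_pos: [0.7002, 0.2696, 0.4324]
orientation: [-2.437, -1.982, 0.001]
ft_force: [-0.1, 0.9, 0.9]
width: 0.977
grasp_force: 0.0
```

{"op": "servo_tool", "data": {
  "series": [
    [[-0.02, -0.003, -0.03], [0, 0, -0.05]],
    [[-0.07, -0.011, -0.06], [0, 0, -0.15]],
    [[-0.12, -0.02, -0.08], [0, 0, -0.25]],
    [[-0.17, -0.028, -0.09], [0, 0, -0.35]],
    [[-0.2, -0.033, -0.09], [0, 0, -0.43]]
  ]
}}

```text
time: 10.95
tcp_pos: [0.6268, 0.078, 0.5241]
orientation: [1.955, 2.454, 0.003]
ft_force: [-0.6, -0.7, -0.2]
width: 0.982
grasp_force: 0.0
```

```bash
python3 - <<'E'
from h import *
s=ctrl.observe();Rt=R.from_rotvec(s["orientation"]).as_matrix();p=s["tcp_pos"]
g=np.array([.585,-.03,.52]);y=.325
print(p,"shift",(Rt.T@(g-p)).round(3),"yaw tool y",np.arctan2(Rt[1,1],Rt[0,1]))
E
```

```text
[0.6268289  0.07796161 0.52406451] shift [-0.096 -0.065  0.004] yaw tool y 0.22510193061878656
```

{"op": "servo_tool", "data": {
  "series": [
    [[-0.04, -0.03, 0], [0, 0, -0.05]],
    [[-0.08, -0.055, 0], [0, 0, -0.1]],
    [[-0.096, -0.065, 0], [0, 0, -0.1]],
    [[-0.096, -0.065, 0], [0, 0, -0.1]],
    [[-0.096, -0.065, 0], [0, 0, -0.1]]
  ]
}}

```text
time: 11.58
tcp_pos: [0.5858, -0.0253, 0.5214]
orientation: [1.83, 2.554, 0.003]
ft_force: [-0.6, 0.7, 1.2]
width: 0.979
grasp_force: 0.0
```

```bash
python3 - <<'E'
from h import *
print(ctrl.observe()["tcp_pos"])
w=read_camera("wrist");save(w,"wrist3.png");np.save("w3.npy",w,allow_pickle=True)
c=np.array([.585,.042,.07]);ex=np.array([np.cos(.325),np.sin(.325),0]);ey=np.array([-ex[1],ex[0],0])
print(proj(w,[c]+[c+a*.088*ex+b*.098*ey for a in(-1,1) for b in(-1,1)]).round().tolist())
im=np.array(w["pixels"])[:,:,::-1];x0=220;cv2.imwrite("pics/c4.png",cv2.resize(im[0:180,x0:x0+240],None,fx=3.3,fy=3.3,interpolation=2))
s=read_camera("scene");d=read_camera("side")
print([(t,[(np.round(x["pixel"]).tolist(),round(x["score"],2)) for x in find_in(k,t)[:2]]) for k in (s,d) for t in ("canister_foot","spray_bottle","rack_center")])
E
```

```text
[ 0.58577589 -0.02533129  0.52139131]
[[335.0, 111.0], [270.0, 185.0], [262.0, 25.0], [399.0, 185.0], [411.0, 26.0]]
[('canister_foot', [([301.0, 181.0], 0.84), ([399.0, 179.0], 0.65)]), ('spray_bottle', [([391.0, 142.0], 0.7)]), ('rack_center', [([269.0, 285.0], 0.58)]), ('canister_foot', [([350.0, 152.0], 0.73), ([346.0, 252.0], 0.66)]), ('spray_bottle', [([199.0, 312.0], 0.79), ([202.0, 251.0], 0.43)]), ('rack_center', [([358.0, 188.0], 0.86), ([200.0, 310.0], 0.67)])]
```

View pics/c4.png

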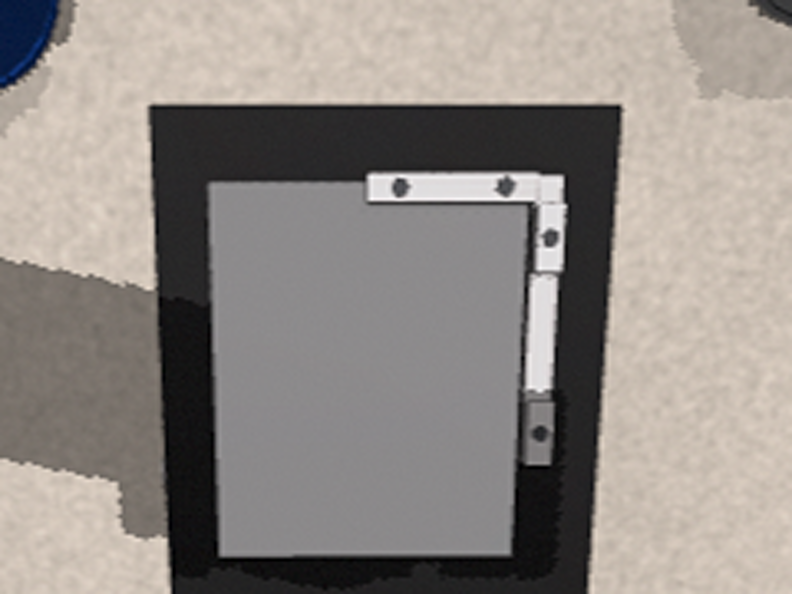

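The picture shows the reader empty. The inner fence corner is at crop (530,204). The far fence's raised part ends at (525,465) and the side fence ends at (367,203). The rim corners are at (150,105) and (621,105).

```bash
python3 - <<'E'
from h import *
w=np.load("w3.npy",allow_pickle=True).item()
f=lambda u,v,z=.07:atz(w,(220+u/3.3-.3,v/3.3-.3),z)[:2]
C=f(530,204);A=f(525,465);B=f(367,203)
N1=f(528,272,.073);N2=f(525,395,.073)
print("corner",C,"far len",np.linalg.norm(C-A),"side len",np.linalg.norm(C-B),"notch d",np.linalg.norm(N1-C),np.linalg.norm(N2-C))
L,Rr=f(150,105),f(621,105);print("rim",L,Rr,np.linalg.norm(L-Rr))
G=[f(208,182),f(218,556),f(513,556)];print("glass",np.linalg.norm(G[0]-G[1]),np.linalg.norm(G[1]-G[2]))
a=lambda d:np.arctan2(d[1],d[0])
print("yaws",a(Rr-L),a(C-B),a(C-A)-np.pi/2,a(G[2]-G[1]),a(G[0]-G[1])-np.pi/2)
y=.325;ex=np.array([np.cos(y),np.sin(y)]);ey=np.array([-ex[1],ex[0]])
print("seat",C-.031*ex-.047*ey)
s=ctrl.observe();Rt=R.from_rotvec(s["orientation"]).as_matrix();print(Rt.round(3))
g=np.array([.473+.079*.4,-.276-.079*.92,.45]);print("to rack view",(Rt.T@(g-s["tcp_pos"])).round(3))
E
```

```text
corner [0.61769743 0.1147943 ] far len 0.09607127688077717 side len 0.06046516632715884 notch d 0.0239297916488512 0.06881369666421731
rim [0.4751565  0.10146442] [0.63654558 0.15628846] 0.17044679968361398
glass 0.14015300269259343 0.11992490735084634
yaws 0.3274705160333667 0.3215985469818934 0.35987476131848295 0.3265343531226297 0.3228376487966669
seat [0.60332777 0.06035615]
[[-0.32   0.947 -0.   ]
 [ 0.947  0.32   0.   ]
 [ 0.    -0.    -1.   ]]
to rack view [-0.279 -0.18   0.071]
```

{"op": "servo_tool", "data": {
  "series": [
    [[-0.025, -0.016, 0], [0, 0, 0]],
    [[-0.07, -0.045, 0.01], [0, 0, 0]],
    [[-0.115, -0.074, 0.02], [0, 0, 0]],
    [[-0.16, -0.103, 0.03], [0, 0, 0]],
    [[-0.205, -0.132, 0.04], [0, 0, 0]]
  ]
}}

```text
time: 12.65
tcp_pos: [0.5253, -0.2655, 0.4806]
orientation: [1.832, 2.551, 0.0]
ft_force: [0.8, 0.1, -0.1]
width: 0.978
grasp_force: 0.0
```

{"op": "servo_tool", "data": {
  "series": [
    [[-0.04, -0.025, 0.01], [0, 0, 0]],
    [[-0.07, -0.045, 0.02], [0, 0, 0]],
    [[-0.075, -0.048, 0.03], [0, 0, 0]],
    [[-0.075, -0.048, 0.03], [0, 0, 0]],
    [[-0.075, -0.048, 0.03], [0, 0, 0]]
  ]
}}

```text
time: 13.28
tcp_pos: [0.5054, -0.3484, 0.4512]
orientation: [1.829, 2.554, 0.002]
ft_force: [0.4, 1.1, 0.3]
width: 0.981
grasp_force: 0.0
```

```bash
python3 - <<'E'
from h import *
print(ctrl.observe()["tcp_pos"])
w=read_camera("wrist");save(w,"wrist4.png");np.save("w4.npy",w,allow_pickle=True)
print(find_in(w,"rack_center"))
E
```

```text
[ 0.50536165 -0.3483658   0.45115706]
[{'pixel': [310.1, 97.6], 'score': 0.87}]
```

View pics/wrist4.png

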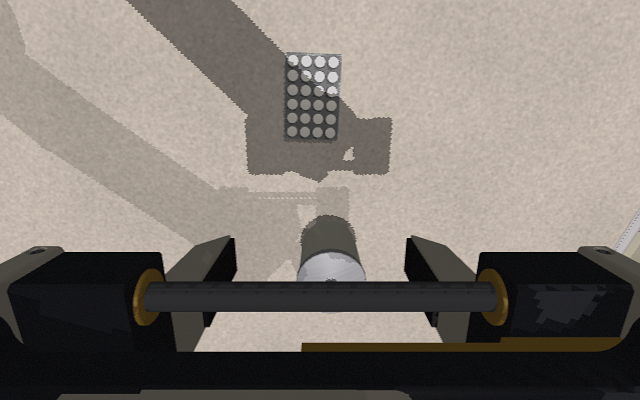

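The rack is at (311,97), with corner caps at about (293,61), (333,63), (291,131) and (330,133). The swab jar is at (331,265), clear of the descent.

```bash
python3 - <<'E'
from h import *
w=np.load("w4.npy",allow_pickle=True).item()
im=np.array(w["pixels"]).astype(np.uint8);g=cv2.cvtColor(im,cv2.COLOR_RGB2GRAY)
x0,y0,k=275,45,6
big=cv2.resize(g[y0:150,x0:350],None,fx=k,fy=k,interpolation=cv2.INTER_CUBIC)
P=[]
for p in [(293,61),(333,63),(330,133),(291,131)]:
    q=(np.array(p)-[x0,y0])*k;r=g[p[1]-6:p[1]+7,p[0]-6:p[0]+7]
    m=(r>(int(r.max())+int(r.min()))/2).astype(np.uint8);n,l,st,ce=cv2.connectedComponentsWithStats(m)
    i=l[6,6];c=ce[i]+np.array(p)-6;P.append(atz(w,c,.052)[:2]);print(p,i,st[i][4],c.round(1))
P=np.array(P);C=P.mean(0);u=(P[1]-P[0]+P[2]-P[3])/2;v=(P[0]-P[3]+P[1]-P[2])/2
print(C,np.linalg.norm(u)/3,np.linalg.norm(v)/5,np.arctan2(u[1],u[0]),np.arctan2(-v[0],v[1]))
yaw=(np.arctan2(u[1],u[0])+np.arctan2(-v[0],v[1]))/2
s=ctrl.observe();Rt=R.from_rotvec(s["orientation"]).as_matrix()
t=np.array([*C,.030+.159]);print("shift",(Rt.T@(t-s["tcp_pos"])).round(4),"turn",np.arctan2(Rt[1,1],Rt[0,1])-yaw)
E
```

```text
(293, 61) 1 90 [292.9  59.4]
(333, 63) 1 99 [333.1  61.8]
(330, 133) 1 85 [329.7 132.5]
(291, 131) 1 83 [291.6 130.9]
[ 0.47205274 -0.27490738] 0.014471346971615668 0.0150470316291318 0.2782605088057103 0.28565691310586094
shift [ 0.0806 -0.0081  0.2625] turn 0.04577623211529597
```

{"op": "servo_tool", "data": {
  "series": [
    [[0.04, -0.004, 0.02], [0, 0, 0.02]],
    [[0.08, -0.008, 0.06], [0, 0, 0.045]],
    [[0.08, -0.008, 0.11], [0, 0, 0.045]],
    [[0.08, -0.008, 0.15], [0, 0, 0.045]],
    [[0.08, -0.008, 0.17], [0, 0, 0.045]]
  ]
}}

```text
time: 14.0
tcp_pos: [0.471, -0.2757, 0.2791]
orientation: [-1.886, -2.51, -0.0]
ft_force: [-0.8, -0.2, 0.8]
width: 0.981
grasp_force: 0.0
```

{"op": "servo_tool", "data": {
  "series": [
    [[0, 0, 0.03], [0, 0, 0]],
    [[0, 0, 0.06], [0, 0, 0]],
    [[0, 0, 0.08], [0, 0, 0]],
    [[0, 0, 0.09], [0, 0, 0]],
    [[0, 0, 0.092], [0, 0, 0]]
  ]
}}

```text
time: 14.62
tcp_pos: [0.4715, -0.2768, 0.1886]
orientation: [-1.889, -2.51, -0.0]
ft_force: [-0.8, -0.4, 0.1]
width: 0.982
grasp_force: 0.0
```

```bash
python3 - <<'E'
from h import *
s=ctrl.observe();Rt=R.from_rotvec(s["orientation"]).as_matrix()
t=np.array([.4721,-.2749,.189]);print(s["tcp_pos"],"shift",(Rt.T@(t-s["tcp_pos"])).round(4),"yaw",np.arctan2(Rt[1,1],Rt[0,1]),Rt[2].round(4))
E
```

```text
[ 0.47145077 -0.27684532  0.18864653] shift [ 0.0017  0.0012 -0.0004] yaw 0.2804282533700926 [ 1.e-04  0.e+00 -1.e+00]
```

{"op": "servo_tool", "data": {
  "series": [
    [[0.002, 0.001, 0], [0, 0, 0]],
    [[0.002, 0.001, 0], [0, 0, 0]],
    [[0.002, 0.001, 0], [0, 0, 0]],
    [[0.002, 0.001, 0], [0, 0, 0]],
    [[0.002, 0.001, 0], [0, 0, 0]]
  ],
  "fingers": 0.03,
  "squeeze": 40
}}

```text
time: 15.25
tcp_pos: [0.4718, -0.275, 0.1892]
orientation: [1.889, 2.509, -0.0]
ft_force: [-1.1, 0.7, 6.7]
width: 0.67
grasp_force: 40.0
```

{"op": "servo_tool", "data": {
  "series": [
    [[0, 0, 0], [0, 0, 0]],
    [[0, 0, -0.01], [0, 0, 0]],
    [[0, 0, -0.03], [0, 0, 0]],
    [[0, 0, -0.06], [0, 0, 0]],
    [[0, 0, -0.09], [0, 0, 0]]
  ]
}}

```text
time: 15.88
tcp_pos: [0.4716, -0.2747, 0.2806]
orientation: [1.889, 2.51, 0.0]
ft_force: [0.1, 0.0, -1.9]
width: 0.67
grasp_force: 40.0
```

```bash
python3 - <<'E'
from h import *
s=ctrl.observe();Rt=R.from_rotvec(s["orientation"]).as_matrix()
y=.325;ex=np.array([np.cos(y),np.sin(y)]);ey=np.array([-ex[1],ex[0]])
t=np.array([*(np.array([.6033,.0603])-.012*ex-.007*ey),.305]);print(t,"shift",(Rt.T@(t-s["tcp_pos"])).round(4))
E
```

```text
[0.59416335 0.04983474 0.305     ] shift [ 0.278   0.2076 -0.0244]
```

{"op": "servo_tool", "data": {
  "series": [
    [[0.015, 0.011, -0.02], [0, 0, 0]],
    [[0.04, 0.03, -0.03], [0, 0, -0.01]],
    [[0.075, 0.056, -0.03], [0, 0, -0.02]],
    [[0.11, 0.082, -0.03], [0, 0, -0.03]],
    [[0.145, 0.108, -0.03], [0, 0, -0.045]]
  ]
}}

```text
time: 16.5
tcp_pos: [0.5356, -0.1027, 0.3094]
orientation: [-1.831, -2.553, -0.001]
ft_force: [0.9, 0.4, -1.9]
width: 0.67
grasp_force: 40.0
```

```bash
python3 - <<'E'
from h import *
s=ctrl.observe();Rt=R.from_rotvec(s["orientation"]).as_matrix()
t=np.array([.5942,.0498,.305]);print(s["tcp_pos"],"shift",(Rt.T@(t-s["tcp_pos"])).round(4),np.arctan2(Rt[1,1],Rt[0,1]))
E
```

```text
[ 0.53559221 -0.10270968  0.30935685] shift [0.1257 0.1044 0.0044] 0.32651835514291416
```

{"op": "servo_tool", "data": {
  "series": [
    [[0.035, 0.029, 0], [0, 0, 0]],
    [[0.07, 0.058, 0], [0, 0, 0]],
    [[0.1, 0.083, 0], [0, 0, 0]],
    [[0.12, 0.1, 0], [0, 0, 0]],
    [[0.126, 0.104, 0], [0, 0, 0]]
  ]
}}

```text
time: 17.12
tcp_pos: [0.5934, 0.0509, 0.3092]
orientation: [-1.826, -2.555, -0.003]
ft_force: [-0.5, -0.3, -1.9]
width: 0.67
grasp_force: 40.0
```

{"op": "servo_tool", "data": {
  "series": [
    [[0, 0, 0], [0, 0, 0]],
    [[0, 0, 0.01], [0, 0, 0]],
    [[0, 0, 0.02], [0, 0, 0]],
    [[0, 0, 0.02], [0, 0, 0]],
    [[0, 0, 0.02], [0, 0, 0]]
  ]
}}

```text
time: 17.75
tcp_pos: [0.5936, 0.0467, 0.2885]
orientation: [-1.833, -2.551, 0.0]
ft_force: [-0.4, 1.2, -2.4]
width: 0.674
grasp_force: 40.0
```

```bash
python3 - <<'E'
from h import *
s=ctrl.observe();Rt=R.from_rotvec(s["orientation"]).as_matrix()
t=np.array([.5942,.0498,.259]);print(s["tcp_pos"],"shift",(Rt.T@(t-s["tcp_pos"])).round(4),np.arctan2(Rt[1,1],Rt[0,1]))
w=read_camera("wrist");save(w,"wrist5.png")
E
```

```text
[0.59360421 0.04665328 0.28852751] shift [0.0028 0.0016 0.0295] 0.32449600351834823
```

View pics/wrist5.png

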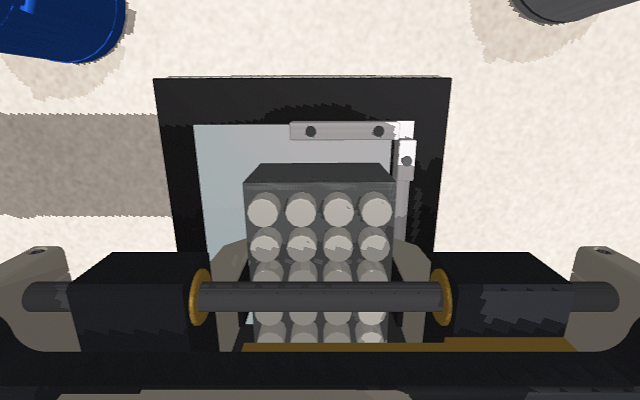

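The picture shows the rack above the glass and parallel to the fences, a little short of both. The near raised part of the far fence is at (405,160) and the side fence at (345,130). I lower it.

{"op": "servo_tool", "data": {
  "series": [
    [[0.003, 0.001, 0.01], [0, 0, 0]],
    [[0.003, 0.001, 0.02], [0, 0, 0]],
    [[0.003, 0.001, 0.025], [0, 0, 0]],
    [[0.003, 0.001, 0.028], [0, 0, 0]],
    [[0.003, 0.001, 0.03], [0, 0, 0]]
  ]
}}

```text
time: 18.42
tcp_pos: [0.5936, 0.0502, 0.2593]
orientation: [-1.833, -2.552, 0.001]
ft_force: [-6.5, -0.3, 14.5]
width: 0.674
grasp_force: 40.0
```

{"op": "servo_tool", "data": {
  "series": [
    [[0, 0, 0.0005], [0, 0, 0]],
    [[0, 0, 0.001], [0, 0, 0]],
    [[0, 0, 0.001], [0, 0, 0]],
    [[0, 0, 0.001], [0, 0, 0]],
    [[0, 0, 0.001], [0, 0, 0]]
  ]
}}

```text
time: 19.05
tcp_pos: [0.5937, 0.0503, 0.2593]
orientation: [1.832, 2.551, -0.0]
ft_force: [-3.9, -0.4, 8.1]
width: 0.672
grasp_force: 40.0
```

Glass contact is at z 0.2593, as predicted. I slide toward the side fence.

{"op": "servo_tool", "data": {
  "series": [
    [[0.002, 0, 0], [0, 0, 0]],
    [[0.004, 0, 0], [0, 0, 0]],
    [[0.006, 0, 0], [0, 0, 0]],
    [[0.008, 0, 0], [0, 0, 0]],
    [[0.008, 0, 0], [0, 0, 0]]
  ]
}}

```text
time: 19.68
tcp_pos: [0.5925, 0.0568, 0.2593]
orientation: [1.832, 2.547, 0.002]
ft_force: [1.7, -2.6, 6.1]
width: 0.673
grasp_force: 40.0
```

```bash
cat > st.py <<'E'
from h import *
s=ctrl.observe();Rt=R.from_rotvec(s["orientation"]).as_matrix()
y=.325;ex=np.array([np.cos(y),np.sin(y)]);ey=np.array([-ex[1],ex[0]])
F=s["ft_force"];p=s["tcp_pos"];d=p[:2]-[.6033,.0603]
print("t",s["time"],"rel seat x,y",(d@ex).round(4),(d@ey).round(4),"z",p[2].round(4),"F reader",(F[:2]@ex).round(1),(F[:2]@ey).round(1),F[2].round(1),"yaw",np.arctan2(Rt[1,1],Rt[0,1]).round(3),"tq",s["wrist_torque"].round(2))
E
python3 st.py
```

```text
t 19.675 rel seat x,y -0.0114 0.0002 z 0.2593 F reader 0.8 -3.0 6.1 yaw 0.324 tq [-0.56  0.02  0.01]
```

{"op": "servo_tool", "data": {
  "series": [
    [[0.001, 0, 0], [0, 0, 0]],
    [[0.002, 0, 0], [0, 0, 0]],
    [[0.003, 0, 0], [0, 0, 0]],
    [[0.003, 0, 0], [0, 0, 0]],
    [[0.003, 0, 0], [0, 0, 0]]
  ]
}}

```text
time: 20.3
tcp_pos: [0.5922, 0.0574, 0.2594]
orientation: [1.833, 2.544, -0.0]
ft_force: [3.0, -9.1, 5.6]
width: 0.673
grasp_force: 40.0
```

```bash
python3 st.py
```

```text
t 20.3 rel seat x,y -0.0115 0.0008 z 0.2594 F reader -0.0 -9.6 5.6 yaw 0.322 tq [-1.48 -0.41  0.02]
```

The side fence is in contact at about 9.6 N. Next I slide toward the far fence.

{"op": "servo_tool", "data": {
  "series": [
    [[0, 0.003, 0], [0, 0, 0]],
    [[0, 0.006, 0], [0, 0, 0]],
    [[0, 0.009, 0], [0, 0, 0]],
    [[0, 0.011, 0], [0, 0, 0]],
    [[0, 0.012, 0], [0, 0, 0]]
  ]
}}

```text
time: 20.92
tcp_pos: [0.6019, 0.0607, 0.2593]
orientation: [1.835, 2.546, -0.007]
ft_force: [-6.2, -10.3, 13.4]
width: 0.674
grasp_force: 40.0
```

```bash
python3 st.py
```

```text
t 20.925 rel seat x,y -0.0012 0.0008 z 0.2593 F reader -9.2 -7.7 13.4 yaw 0.322 tq [-1.75  0.99  0.16]
```

{"op": "servo_tool", "data": {
  "series": [
    [[0, 0.001, 0], [0, 0, 0]],
    [[0, 0.002, 0], [0, 0, 0]],
    [[0.001, 0.003, 0], [0, 0, 0]],
    [[0.001, 0.004, 0], [0, 0, 0]],
    [[0.001, 0.004, 0], [0, 0, 0]]
  ]
}}

```text
time: 21.55
tcp_pos: [0.6042, 0.0617, 0.2594]
orientation: [1.836, 2.547, -0.014]
ft_force: [-10.2, -13.0, 18.8]
width: 0.674
grasp_force: 40.0
```

```bash
python3 st.py
```

```text
t 21.55 rel seat x,y 0.0013 0.0011 z 0.2594 F reader -13.8 -9.1 18.8 yaw 0.321 tq [-2.33  2.05  0.26]
```

{"op": "servo_tool", "data": {
  "series": [
    [[0, 0.001, -0.0005], [0, 0, 0]],
    [[0, 0.002, -0.0005], [0, 0, 0]],
    [[0, 0.003, -0.0005], [0, 0, 0]],
    [[0, 0.003, -0.0005], [0, 0, 0]],
    [[0, 0.003, -0.0005], [0, 0, 0]]
  ]
}}

```text
time: 22.18
tcp_pos: [0.6052, 0.0622, 0.2594]
orientation: [-1.836, -2.547, 0.021]
ft_force: [-18.0, -15.4, 24.0]
width: 0.676
grasp_force: 40.0
```

```bash
python3 st.py
```

```text
t 22.175 rel seat x,y 0.0024 0.0011 z 0.2594 F reader -22.0 -8.8 24.0 yaw 0.322 tq [-2.68  3.47  0.31]
```

```bash
python3 - <<'E'
from h import *
s=ctrl.observe();Rt=R.from_rotvec(s["orientation"]).as_matrix()
y=.325;ex=np.array([np.cos(y),np.sin(y),0]);ey=np.array([-ex[1],ex[0],0])
g=s["tcp_pos"]+Rt@[0,0,.159+.009];d=g-[.6033,.0603,0]
print("rack centre rel seat",(d@ex).round(4),(d@ey).round(4),g[2].round(4),"tool z in reader",(Rt[:,2]@ex).round(4),(Rt[:,2]@ey).round(4))
w=read_camera("wrist")
# rack's visible caps (first two rows), measured from the picture, top z = .07+.052
im=np.array(w["pixels"]).astype(np.uint8);gr=cv2.cvtColor(im,cv2.COLOR_RGB2GRAY)
c=cv2.HoughCircles(cv2.medianBlur(gr,3),cv2.HOUGH_GRADIENT,1,25,param1=80,param2=14,minRadius=12,maxRadius=20)
for u,v,r in sorted(c[0].tolist(),key=lambda a:(round(a[1]/15),a[0])):
    if 180<v<265 and 200<u<440:
        q=atz(w,(u,v),.122)-[.6033,.0603,0];print((u,v,round(r,1)),"rel seat",(q@ex).round(4),(q@ey).round(4))
E
```

```text
rack centre rel seat 0.0005 -0.0 0.0915 tool z in reader -0.0116 -0.0068
(260.5, 212.5, 13.8) rel seat -0.0212 0.0373
(300.5, 209.5, 17.2) rel seat -0.0059 0.0385
(338.5, 213.5, 14.7) rel seat 0.0085 0.0369
(375.5, 212.5, 14.7) rel seat 0.0225 0.0373
(372.5, 245.5, 17.2) rel seat 0.022 0.0236
(263.5, 249.5, 13.6) rel seat -0.0209 0.0218
(300.5, 250.5, 14.5) rel seat -0.0063 0.0214
(338.5, 249.5, 13.4) rel seat 0.0087 0.0218
```

The rack is within 1 mm of the seat. I firm up the side push a little, ease the down-force and let it settle.

{"op": "servo_tool", "data": {
  "series": [
    [[0.001, 0, -0.001], [0, 0, 0]],
    [[0.002, 0, -0.0015], [0, 0, 0]],
    [[0.002, 0, -0.0015], [0, 0, 0]],
    [[0.002, 0, -0.0015], [0, 0, 0]],
    [[0.002, 0, -0.0015], [0, 0, 0]]
  ]
}}

```text
time: 22.85
tcp_pos: [0.6051, 0.0624, 0.2595]
orientation: [1.838, 2.548, -0.022]
ft_force: [-11.7, -16.9, 13.0]
width: 0.668
grasp_force: 40.0
```

```bash
python3 st.py; python3 - <<'E'
from h import *
s=read_camera("scene");d=read_camera("side")
print([(t,[(np.round(x["pixel"]).tolist(),round(x["score"],2)) for x in find_in(k,t)[:3]]) for k in (s,d) for t in ("canister_handle","rack_center")])
print(proj(s,[.7,.27,.08]),proj(d,[.7,.27,.08]))
E
python3 st.py
```

```text
t 22.85 rel seat x,y 0.0024 0.0014 z 0.2595 F reader -16.5 -12.3 13.0 yaw 0.321 tq [-3.19  2.34  0.55]
[('canister_handle', [([398.0, 183.0], 0.79), ([300.0, 175.0], 0.64)]), ('rack_center', [([352.0, 216.0], 0.69)]), ('canister_handle', [([204.0, 252.0], 0.93), ([347.0, 251.0], 0.9)]), ('rack_center', [([271.0, 215.0], 0.72)])]
[[400.5063239  177.83231582]] [[200.46129988 252.89071498]]
t 23.15 rel seat x,y 0.0024 0.0014 z 0.2595 F reader -16.4 -12.4 12.5 yaw 0.321 tq [-3.24  2.37  0.56]
```

Both fences carry more than the glass friction could account for, readings are steady, and the canister stands where it was released. I hand in.

```bash
python3 -c "
from plant import ctrl
print(ctrl.hand_in())"
```

```text
the job is handed in; nothing more can be done
None
```

The job is handed in with no verdict returned: the canister stands let go on the bench beside the reader, and the rack is held on the glass within about 1 mm of the measured seat, pushed at roughly 16 N toward the far fence and 12 N toward the side fence.

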